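Gauge the plate gap of a sandwich press

ROBOT

A 6-joint arm with a two-finger parallel gripper is mounted at the origin on a cart in front of the work surface, level with it; the furniture and walls round the work are solid. World frame = base frame: x ahead of the robot, y to its left, z up, the work surface at z = 0. Lengths are in m, angles in rad, forces in N, time in s.
With the tool pointing down it reaches from about 0.375 to 0.9 m from the base axis. Payload 3.1 kg.
Tool frame: the origin (TCP) lies midway between the tips of the shut fingers; the grasp point (between the pads) lies 19 mm behind it; x points along the fingers, z is the direction in which the jaws open and shut, and the axes are right-handed (so a half turn about x gives the same grasp; the last joint's range is limited). The gripper opens to 85 mm and grips with 20 to 120 N. Pads are 22 mm wide; open, the fingers measure 114 mm over their backs; the gripper's body (76 mm by 85 mm) begins 54 mm behind the grasp point. The pads swing forward as they close: fully open they stand 13 mm farther back than shut.
Start: joints at [1, 0.527, 1.433, -0, 1.181, -0.178], TCP at [0.239, 0.578, 0.231] pointing down, gripper open.
Joint ranges: [-3.08, 3.08], [-0.75, 2.2], [0.22, 2.44], [-1.43, 4.57], [0, 2.65], [-2.85, 2.85]. Speed limits (rad/s): [2.79, 2.79, 3.14, 3.14, 3.14, 3.14].

INTERFACE

Orientations are given as a unit quaternion [x, y, z, w].
In Python, from station import telemetry, optics, manip gives the robot as it stands.
- The arm moves only by the tool step_arm, never from a script. Its argument "commands" is a list of rows, each a list of 4 numbers: the shift along the tool's x, y, z in m, then the turn about the tool's x in rad. A call has 1 to 8 rows; each row is the pose to reach, as a shift and turn from the pose measured when the call began, along the tool's axes at that moment; what a row does not reach only later rows make up. A row lasts 1/12 s, in which the tool goes at most 41.7 mm and 7.16 degrees, less where a joint would pass 70% of its speed; a pose out of reach is approached as far as the arm can. A call with a gripper value outside its range is refused whole. "jaw" is the finger opening in m, from 0 to 0.0854, set as the call begins (left out, the last holds). The fingers move at their own pace and stop on an object; "grip_force" is the grip in N (left out, the last holds). Time passes only in rows, so rows that repeat a pose let the fingers close. It gives the time, the measured TCP pose, the force and the opening at its end, in the units of the state.
- telemetry.sense(): the state, without advancing time (a new reading comes with each control period).
- optics.snapshot(name): name is "scene" or "top"; returns the picture (420x560x3 uint8, red, green, blue); there is no depth.
- optics.camera_params(name): a dict with "mtx" (3x3 intrinsics, pixels), "k1" (the pictures are not rectified: a ray, as slopes to the right and down, at radius r is drawn at 1 + k1 r^2 times it, then the intrinsics apply), "origin" and "attitude" of the camera in the world. Camera axes: x right, y down, z forward; pixel columns grow to the right and rows downward; lengths in m; the calibration is good to about 2 mm. A picture is of the moment at which its call begins. camera_params takes no time and is no camera call.
- manip.sign_off(): hands the job in, once; it reports no verdict.
The state is a dict: "t": time; "q": joint angles; "qd": joint speeds; "tau": joint torques, N m; "tcp_pos": TCP position; "tool_rot": TCP orientation; "force": force on the tool from outside, world axes, zero at the start; "ft_torque": the same for the moment, N m; "finger_gap": opening from 0.0 (shut) to 1.0 (fully open).
Only numpy, scipy, OpenCV 4.12 (cv2) and the standard library are available. Lean on these libraries where they do the work, as an engineer would, in place of code of your own. Each camera call takes 0.05 s, during which the arm holds its last target.

TASK

Check whether the floating top plate of the sandwich press hangs level, using the taper gauge lying on the worktop. Lay the gauge flat on the lower plate at the left front corner (left as seen from the robot) and slide it straight in, thin end first, until it drags snugly between the two plates; leave it there for a moment, draw it right out again, then do the same at the right front corner. Finish while still holding the gauge snug at the right corner so that I can read it off; do not force it so far that it prises the top plate up, and leave the other things standing where they are.

Things in the scene. Friction and masses are not known exactly. Their poses are not given: they have to be found in the camera images.
- press: sandwich press, a low steel and black box 226 mm deep, 296 mm wide, about 130 mm high with its rear posts; fixed. Origin at the centre of its underside; +x runs from its front (robot side) to its back, +y to its left as seen from the robot. Its flat lower plate (aluminium) has its top face 66 mm above the worktop, front edge 110 mm in front of the origin
- lower_plate: flat cast aluminium lower plate of the press, fixed, 270 mm wide; origin in the middle of its open front ledge, on its top face, 66 mm above the worktop. It projects 20 mm farther forward than the top plate, so a tool can be laid on this ledge; the origin is 10 mm from either edge, under the handle. Below it the press's dial stands out up to 10 mm farther
- press_top: top plate with its steel cover (46 mm high, 270 mm wide); a handle 84 mm wide at the middle of its front reaches 31 mm forward. It hangs in friction on a pin in slotted rear posts, at another height and side tilt in every start: each corner gap is 4 to 8.6 mm, often unequal. Pushed up with more than about 8 N it gives way and stays raised. Origin on the pin at the back
- mouth_left (a point): mouth of the gap at the left front corner: point on the top face of the lower plate directly under the front edge of the top plate, 105 mm to the left of the press's middle. Axes as the press: +x points straight into the gap.
- mouth_right (a point): the same at the right front corner, 105 mm to the right of the middle
- edge_left (a point): underside of the top plate's front edge above mouth_left; its height above mouth_left is the gap there
- edge_right (a point): underside of the top plate's front edge above mouth_right
- gauge: taper gauge 145 mm long, 0.11 kg: steel wedge blade 18 mm wide, 85 mm long, flat underneath, its thickness growing evenly from 2 mm at the tip to 14 mm at the black grip (60 long, 20 wide, 26 mm high, underside level with the blade's). Lies flat. Origin at mid-length on the underside; +x points to the thin tip, +z up
- gauge_grip (a point): centre of the gauge's black grip, 13 mm above its underside, 115 mm behind the tip
- gauge_tip (a point): underside of the thin tip of the gauge, on its middle line
- pepper_mill: dark wooden pepper mill, 160 mm high, beside the press on the right; bystander
- mug: mug, 101 mm high, beside the press on the left; bystander
- salt: salt shaker, 90 mm high, behind the mug; bystander
- food_tub: lidded plastic food tub, 128x139x71 mm, at the left; bystander
- teaspoon: steel teaspoon 130 mm long, 11 mm high, lying on the worktop at the right, beside the plates; bystander
- tin: food tin, 75 mm across, 110 mm high, at the left; bystander
There are look-alikes about, which are no part of the job. Of the things like the gauge, leave any that is blue; of the rest the larger one is meant.

How it is judged:
By the outcome, as a careful person would: the job done as asked, in the order asked, and still so for the second after the job is handed in, while the arm keeps its last pose, push and grip.
It also fails if it takes over 72 s, if anything falls off the work surface, if the arm or the gripper's body presses on something with over 40 N, if the wrist force passes 120 N, or if a joint passes its speed limit or range.

## Working session

There is one attempt and no reset: what is moved stays moved. The work goes in short steps, Python scripts to look and compute and a tool call to move; the robot and the scene stay as the last step left them, time stands still between calls to the robot, and variables do not carry over. Pictures are saved under pics/ and viewed, and the job is handed in when it is done.

Besides the shell and the picture viewer there is one more tool, called after "Emit:" as name(argument=value, ...), one argument or row to a line, values as JSON. step_arm: Moves the arm, as the interface text tells. Its arguments: {"type":"object","properties":{"commands":{"type":"array","items":{"type":"array","items":{"type":"number"}}},"jaw":{"type":"number"},"grip_force":{"type":"number"}},"required":["commands"]}

```bash
ls; mkdir -p pics; python3 - <<'E'
from station import telemetry, optics
import cv2
s=telemetry.sense();print(s)
for n in("scene","top"):
    im=optics.snapshot(n);cv2.imwrite(f"pics/{n}0.png",im[:,:,::-1]);print(optics.camera_params(n))
E
```

```text
pics
{'t': 0.0, 'q': array([ 1.00047874e+00,  5.28474538e-01,  1.43389234e+00,  1.84796379e-05,
        1.18139766e+00, -1.78528025e-01]), 'qd': array([-0.00105864,  0.00107037, -0.00012014,  0.00043208, -0.0011923 ,
        0.00053799]), 'tau': array([-3.95736824e-04, -4.42344475e+01, -1.78025490e+01, -1.91524550e-04,
        8.41704343e-03,  1.93292806e-05]), 'tcp_pos': array([0.23824679, 0.57704165, 0.23033164]), 'tool_rot': array([-0.39341374,  0.58846648,  0.39281128,  0.58705377]), 'force': array([ 1.29565001, -0.62661734,  0.93144644]), 'ft_torque': array([ 0.0258793 ,  0.00748872, -0.00881295]), 'finger_gap': 1.000740348623418}
{'mtx': array([[539.07159573,   0.        , 277.63624965],
       [  0.        , 539.07159573, 206.12281138],
       [  0.        ,   0.        ,   1.        ]]), 'k1': -0.022992810325248365, 'origin': array([ 0.01415891, -1.13391542,  1.12146003]), 'attitude': array([ 0.87656405, -0.21623288,  0.09193051, -0.42003284])}
{'mtx': array([[408.69269634,   0.        , 280.09296235],
       [  0.        , 408.69269634, 216.4993363 ],
       [  0.        ,   0.        ,   1.        ]]), 'k1': 0.02822240235765061, 'origin': array([0.26822292, 0.02091606, 1.5648531 ]), 'attitude': array([ 0.70790838, -0.6985085 ,  0.07414664, -0.07385036])}
```

View pics/scene0.png

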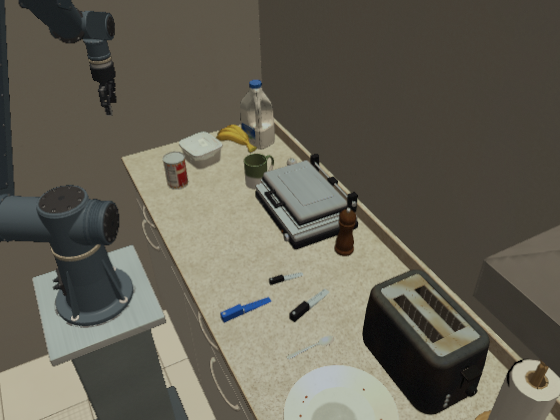

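View pics/top0.png

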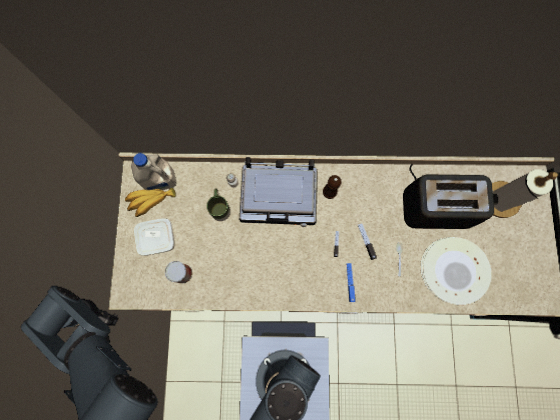

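Gauge-like things in the top view: a small black-handled one at (336,245), a larger black-handled one at (368,243) and a blue one at (351,282). Blue is excluded, and the larger of the other two is the one at (368,243). In the scene view that is (308,305). I'll confirm it in a crop.

```bash
cat > h.py <<'E'
import numpy as np, cv2
from scipy.spatial.transform import Rotation as R
from station import telemetry, optics
P={n:optics.camera_params(n) for n in("scene","top")}
def ray(n,uv):
    p=P[n];K=p['mtx'];d=np.array([(uv[0]-K[0,2])/K[0,0],(uv[1]-K[1,2])/K[1,1]])
    u=cv2.undistortPoints(np.array([[uv]],float),K,np.array([p['k1'],0,0,0.]))[0,0]
    return p['origin'],R.from_quat(p['attitude']).apply([u[0],u[1],1.])
def onz(n,uv,z):
    o,d=ray(n,uv);return o+d*(z-o[2])/d[2]
def proj(n,X):
    p=P[n];c=R.from_quat(p['attitude']).inv()
    v=c.apply(np.atleast_2d(X)-p['origin'])
    return cv2.projectPoints(v,np.zeros(3),np.zeros(3),p['mtx'],np.array([p['k1'],0,0,0.]))[0][:,0]
def tri(a,b):
    o1,d1=ray("top",a);o2,d2=ray("scene",b)
    s=np.linalg.lstsq(np.c_[d1,-d2],o2-o1,rcond=None)[0]
    A=o1+d1*s[0];B=o2+d2*s[1];return (A+B)/2,np.linalg.norm(A-B)
E
python3 - <<'E'
import cv2,numpy as np
a=cv2.imread('pics/top0.png')[215:310,320:415];b=cv2.imread('pics/scene0.png')[260:335,210:335]
a=cv2.resize(a,None,fx=4,fy=4,interpolation=2);b=cv2.resize(b,(400,240),interpolation=2)
c=np.zeros((380,790,3),np.uint8);c[:,:380]=a;c[:240,385:785]=b
cv2.imwrite('pics/crop0.png',c)
t=cv2.imread('pics/top0.png')[150:235,230:330];cv2.imwrite('pics/press0.png',cv2.resize(t,None,fx=7,fy=7,interpolation=2))
t=cv2.imread('pics/scene0.png')[145:250,240:365];cv2.imwrite('pics/press1.png',cv2.resize(t,None,fx=5.6,fy=5.6,interpolation=2))
E
```

```text
(no output)
```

View pics/crop0.png

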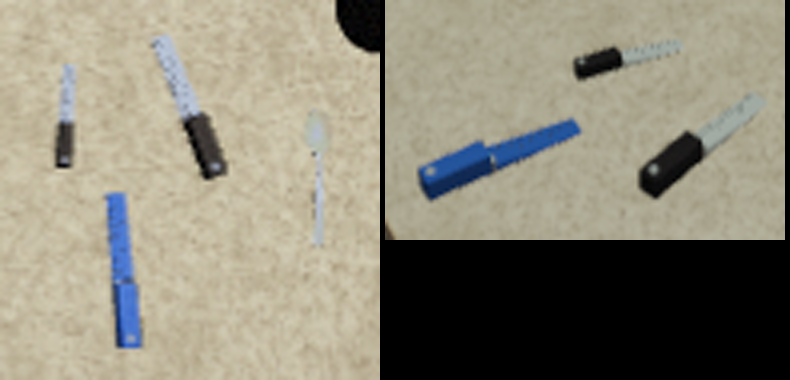

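View pics/press0.png

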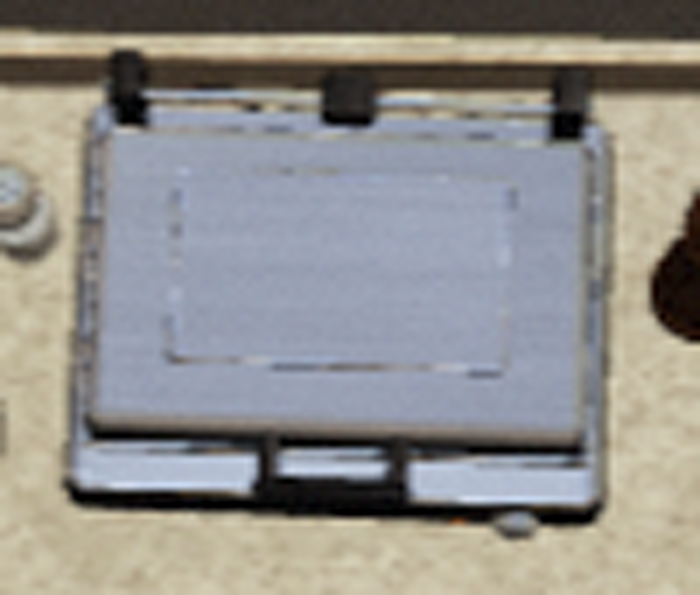

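View pics/press1.png

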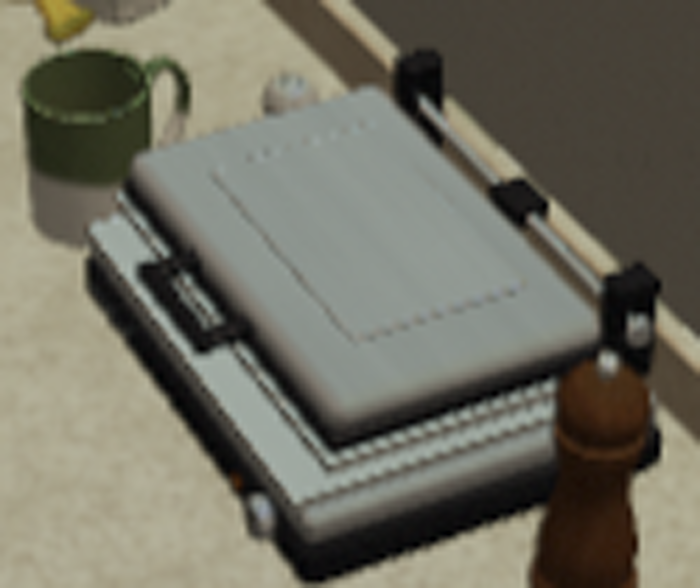

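The crop confirms it. The right-hand black-handled gauge (top about (360,224) to (374,258)) is clearly larger than the left one, so it is the one meant. Next I'll measure the gauge and the press.

```bash
cat >> h.py <<'E'
def up(x,y,f,ox,oy): return ((x+.5)/f-.5+ox,(y+.5)/f-.5+oy)
E
python3 - <<'E'
from h import *
np.set_printoptions(precision=4,suppress=True)
im=cv2.imread('pics/top0.png').astype(int)
# dark mask of grip
sub=im[230:270,355:385]; m=(sub.max(2)<75).astype(np.uint8)
n,l,st,c=cv2.connectedComponentsWithStats(m);k=1+st[1:,4].argmax()
ys,xs=np.where(l==k);pts=np.c_[xs+355,ys+230].astype(np.float32)
print('top grip minAreaRect',cv2.minAreaRect(pts),st[k], 'ctr',pts.mean(0))
print('grip top ctr',onz('top',pts.mean(0),.02))
a=up(162,38,4,320,215);d=up(213,168,4,320,215)
b=up(760-385,98,3.2,210,260);e=up(655-385,170,3.2,210,260)
print('tip',onz('top',a,.002),onz('scene',b,.002),tri(a,b));print('dot',onz('top',d,.026),onz('scene',e,.026),tri(d,e))
# scene grip
im=cv2.imread('pics/scene0.png').astype(int);sub=im[290:330,280:320];m=(sub.max(2)<60).astype(np.uint8)
n,l,st,c=cv2.connectedComponentsWithStats(m);k=1+st[1:,4].argmax();print('scene grip ctr',c[k]+[280,290],onz('scene',c[k]+[280,290],.013))
# press front silver ledge
L=up(73,492,7,230,150);Rr=up(603,510,7,230,150)
print('ledge L,R',onz('top',L,.066),onz('top',Rr,.066))
for x,y in((88,255),(300,505)): print('scene ledge',onz('scene',up(x,y,5.6,240,145),.066))
s=telemetry.sense();print(R.from_quat(s['tool_rot']).as_matrix())
E
```

```text
top grip minAreaRect ((370.642333984375, 251.26641845703125), (15.463871955871582, 5.809632301330566), 70.01689147949219) [11 14 10 16 79] ctr [370.3798 251.1013]
grip top ctr [ 0.4675 -0.3216  0.02  ]
tip [ 0.5747 -0.2893  0.002 ] [ 0.5742 -0.2893  0.002 ] (array([ 0.5745, -0.2893,  0.002 ]), np.float64(0.0004506813364146601))
dot [ 0.446 -0.329  0.026] [ 0.4472 -0.3337  0.026 ] (array([ 0.4476, -0.3304,  0.0216]), np.float64(0.0024543869944352956))
scene grip ctr [299.2775 310.9476] [ 0.4674 -0.3253  0.013 ]
ledge L,R [0.5723 0.1722 0.066 ] [ 0.5663 -0.111   0.066 ]
scene ledge [0.5623 0.1402 0.066 ]
scene ledge [ 0.5676 -0.1068  0.066 ]
[[-0.0011 -0.9242  0.3819]
 [-0.0016  0.3819  0.9242]
 [-1.      0.0003 -0.0019]]
```

```bash
python3 - <<'E'
import cv2,numpy as np
t=cv2.imread('pics/top0.png')
a=cv2.resize(t[205:230,234:274],None,fx=19,fy=11.5,interpolation=0);b=cv2.resize(t[205:230,284:324],None,fx=19,fy=11.5,interpolation=0)
cv2.imwrite('pics/ledge_t.png',np.vstack([a,np.zeros((10,760,3),np.uint8),b]))
s=cv2.imread('pics/scene0.png')
a=cv2.resize(s[175:205,250:280],None,fx=13,fy=13,interpolation=0);b=cv2.resize(s[215:245,280:310],None,fx=13,fy=13,interpolation=0)
cv2.imwrite('pics/ledge_s.png',np.hstack([a,np.zeros((390,10,3),np.uint8),b]))
E
```

```text
(no output)
```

View pics/ledge_t.png

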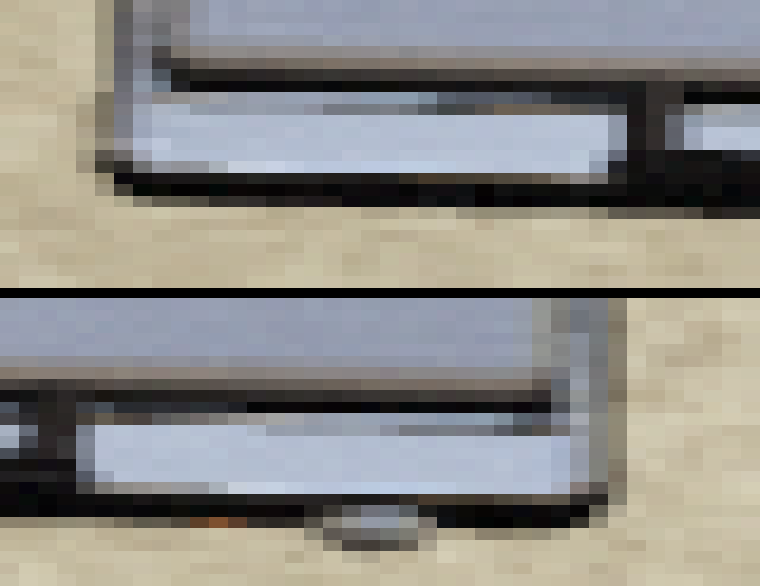

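View pics/ledge_s.png

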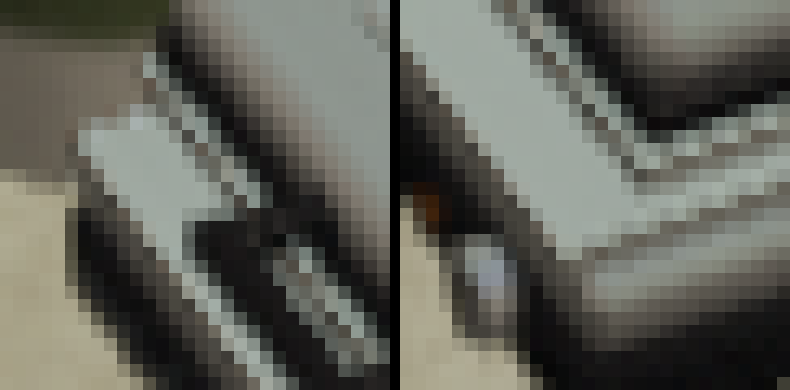

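```bash
python3 - <<'E'
from h import *
np.set_printoptions(precision=4,suppress=True)
T=[(240.5,219.5),(313.9,221.5)];S=[(255.7,184.9),(292.6,233.7)]
for n,Q in(('top',T),('scene',S)):
    a,b=[onz(n,q,.066) for q in Q];d=a-b;print(n,a,b,np.linalg.norm(d),'yaw',np.degrees(np.arctan2(-d[0],d[1])),'mid',(a+b)/2)
# cover top rim lines in top crop, yaw
for p,q in(((90,432),(580,443)),((110,130),(583,143)),((95,110),(72,490)),((610,130),(603,508)),((110,130),(90,420)),((583,143),(580,435))):
    for z in(.066,.12):
        a=onz('top',up(*p,7,230,150),z);b=onz('top',up(*q,7,230,150),z);d=b-a;print(z,a,b,np.degrees(np.arctan2(d[1],d[0])))
E
```

```text
top [0.5737 0.1704 0.066 ] [ 0.5698 -0.1043  0.066 ] 0.2746892520632737 yaw -0.81666170233288 mid [0.5717 0.0331 0.066 ]
scene [0.5755 0.165  0.066 ] [ 0.5683 -0.1019  0.066 ] 0.26699550496491053 yaw -1.5359918398217818 mid [0.5719 0.0315 0.066 ]
0.066 [0.6053 0.1642 0.066 ] [ 0.6028 -0.0989  0.066 ] -90.53939664498976
0.12 [0.5932 0.159  0.12  ] [ 0.5908 -0.0946  0.12  ] -90.53939664498975
0.066 [0.7754 0.1587 0.066 ] [ 0.7715 -0.101   0.066 ] -90.85816473913387
0.12 [0.7571 0.1537 0.12  ] [ 0.7534 -0.0966  0.12  ] -90.85816473913384
0.066 [0.7868 0.1673 0.066 ] [0.5734 0.1728 0.066 ] 178.51646020252602
0.12 [0.7681 0.162  0.12  ] [0.5624 0.1673 0.12  ] 178.51646020252605
0.066 [ 0.7792 -0.1159  0.066 ] [ 0.5674 -0.111   0.066 ] 178.69042092187837
0.12 [ 0.7608 -0.1109  0.12  ] [ 0.5567 -0.1063  0.12  ] 178.69042092187837
0.066 [0.7754 0.1587 0.066 ] [0.6119 0.1644 0.066 ] 177.9874152491827
0.12 [0.7571 0.1537 0.12  ] [0.5995 0.1593 0.12  ] 177.9874152491827
0.066 [ 0.7715 -0.101   0.066 ] [ 0.6072 -0.0989  0.066 ] 179.25320915211242
0.12 [ 0.7534 -0.0966  0.12  ] [ 0.595  -0.0946  0.12  ] 179.25320915211242
```

```bash
cat >> h.py <<'E'
def go(x,y,z,yaw):
    """tool-frame delta to world tcp (x,y,z), tool y axis at world angle yaw (rad)"""
    s=telemetry.sense();M=R.from_quat(s['tool_rot']).as_matrix()
    d=M.T@(np.array([x,y,z])-s['tcp_pos']);cy=np.arctan2(M[1,1],M[0,1])
    t=-(yaw-cy);t=(t+np.pi)%(2*np.pi)-np.pi
    print('row',np.round(d,4),round(t,4),'| t',round(s['t'],2),'tcp',s['tcp_pos'].round(4),'yaw',round(cy,4),'F',s['force'].round(2),'gap',round(s['finger_gap']*.0854,4))
E
python3 -c "
from h import *
go(.50,.28,.23,1.5);go(.465,-.325,.15,.316)"
```

```text
row [ 0.0006 -0.3553 -0.1747] 1.2498 | t 0.1 tcp [0.2383 0.5771 0.2304] yaw 2.7498 F [-0.07  1.46 -0.26] gap 0.0855
row [ 0.0816 -0.554  -0.747 ] 2.4338 | t 0.1 tcp [0.2383 0.5771 0.2304] yaw 2.7498 F [-0.07  1.46 -0.26] gap 0.0855
```

Emit:
step_arm(
  commands=[
    [0,-0.355,-0.175,1.25],
    [0,-0.355,-0.175,1.25],
    [0,-0.355,-0.175,1.25],
    [0,-0.355,-0.175,1.25],
    [0,-0.355,-0.175,1.25],
    [0,-0.355,-0.175,1.25],
    [0,-0.355,-0.175,1.25],
    [0,-0.355,-0.175,1.25],
  ],
  jaw=0.05,
)

```text
t: 0.77
tcp_pos: [0.459, 0.3251, 0.2304]
tool_rot: [-0.062, 0.705, 0.06, 0.704]
force: [0.5, 0.8, 0.1]
finger_gap: 0.585
```

```bash
python3 -c "
from h import *
go(.50,-.05,.2,.7);go(.465,-.325,.15,.316)"
```

```text
row [ 0.031  -0.3765 -0.0241] 1.0437 | t 0.77 tcp [0.459  0.3251 0.2304] yaw 1.7437 F [0.55 0.83 0.07] gap 0.0499
row [ 0.0816 -0.6413 -0.1058] 1.4277 | t 0.77 tcp [0.459  0.3251 0.2304] yaw 1.7437 F [0.55 0.83 0.07] gap 0.0499
```

Emit:
step_arm(
  commands=[
    [0.03,-0.376,-0.024,1.04],
    [0.03,-0.376,-0.024,1.04],
    [0.03,-0.376,-0.024,1.04],
    [0.03,-0.376,-0.024,1.04],
    [0.03,-0.376,-0.024,1.04],
    [0.03,-0.376,-0.024,1.04],
    [0.03,-0.376,-0.024,1.04],
    [0.03,-0.376,-0.024,1.04],
  ],
)

```text
t: 1.43
tcp_pos: [0.4944, -0.0053, 0.2043]
tool_rot: [0.283, 0.648, -0.285, 0.647]
force: [1.3, 1.2, 0.7]
finger_gap: 0.589
```

```bash
python3 -c "
from h import *
go(.465,-.325,.10,.316)"
```

```text
row [ 0.1049 -0.2378  0.2154] 0.4276 | t 1.43 tcp [ 0.4944 -0.0053  0.2043] yaw 0.7436 F [1.29 1.22 0.72] gap 0.0503
```

Emit:
step_arm(
  commands=[
    [0.05,-0.238,0.215,0.428],
    [0.105,-0.238,0.215,0.428],
    [0.105,-0.238,0.215,0.428],
    [0.105,-0.238,0.215,0.428],
    [0.105,-0.238,0.215,0.428],
    [0.105,-0.238,0.215,0.428],
    [0.105,-0.238,0.215,0.428],
    [0.105,-0.238,0.215,0.428],
  ],
)

```text
t: 2.1
tcp_pos: [0.4644, -0.3203, 0.1011]
tool_rot: [0.415, 0.573, -0.416, 0.572]
force: [0.5, -0.4, -0.4]
finger_gap: 0.586
```

Emit:
step_arm(
  commands=[
    [0,0,0,0],
    [0,0,0,0],
  ],
)

```text
t: 2.27
tcp_pos: [0.4634, -0.3224, 0.0996]
tool_rot: [0.416, 0.573, -0.417, 0.57]
force: [-0.7, 1.0, 0.4]
finger_gap: 0.589
```

```bash
python3 -c "
from h import *
go(.465,-.325,.006,.316)
im=optics.snapshot('top')[:,:,::-1];cv2.imwrite('pics/t1.png',cv2.resize(im[215:300,310:415],None,fx=6,fy=6,interpolation=2))
im=optics.snapshot('scene')[:,:,::-1];cv2.imwrite('pics/s1.png',cv2.resize(im[230:340,230:360],None,fx=5,fy=5,interpolation=2))
"
```

```text
row [0.0936 0.001  0.0031] -0.0051 | t 2.27 tcp [ 0.4634 -0.3224  0.0996] yaw 0.3109 F [-0.7   1.02  0.44] gap 0.0503
```

View pics/s1.png

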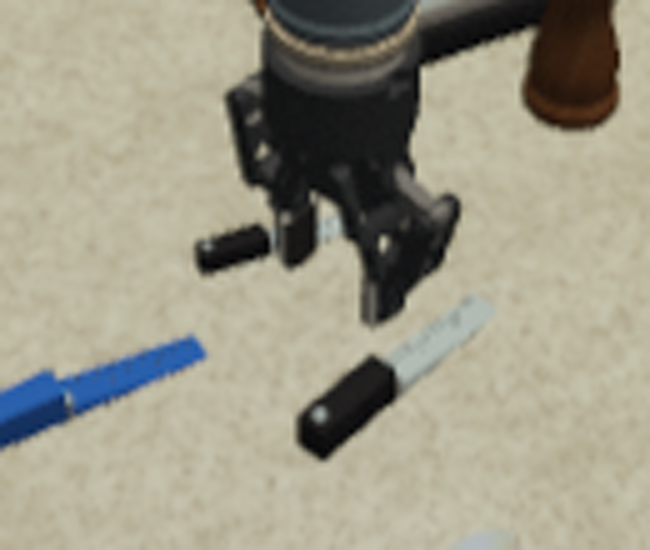

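View pics/t1.png

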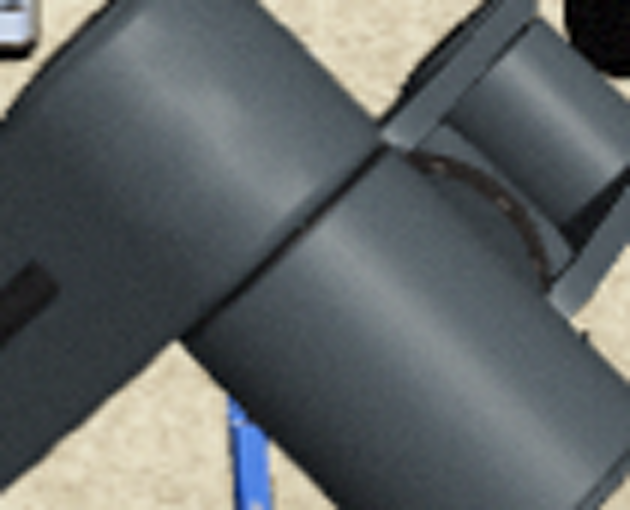

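The scene view shows the open fingers above the gauge grip (crop (350,410)) and clear of the small gauge and the blue one. Descending.

Emit:
step_arm(
  commands=[
    [0.04,0.001,0.003,-0.005],
    [0.07,0.001,0.003,-0.005],
    [0.085,0.001,0.003,-0.005],
    [0.092,0.001,0.003,-0.005],
    [0.092,0.001,0.003,-0.005],
  ],
)

```text
t: 2.78
tcp_pos: [0.4649, -0.3192, 0.0077]
tool_rot: [0.413, 0.576, -0.414, 0.571]
force: [-1.4, 0.1, -0.2]
finger_gap: 0.585
```

```bash
python3 -c "
from h import *
go(.465,-.325,.005,.316)
im=optics.snapshot('scene')[:,:,::-1];cv2.imwrite('pics/s2.png',cv2.resize(im[240:350,230:360],None,fx=5,fy=5,interpolation=2))
"
```

```text
row [ 0.0027 -0.0018  0.0055] 0.0059 | t 2.78 tcp [ 0.4649 -0.3192  0.0077] yaw 0.3219 F [-1.43  0.1  -0.22] gap 0.05
```

View pics/s2.png

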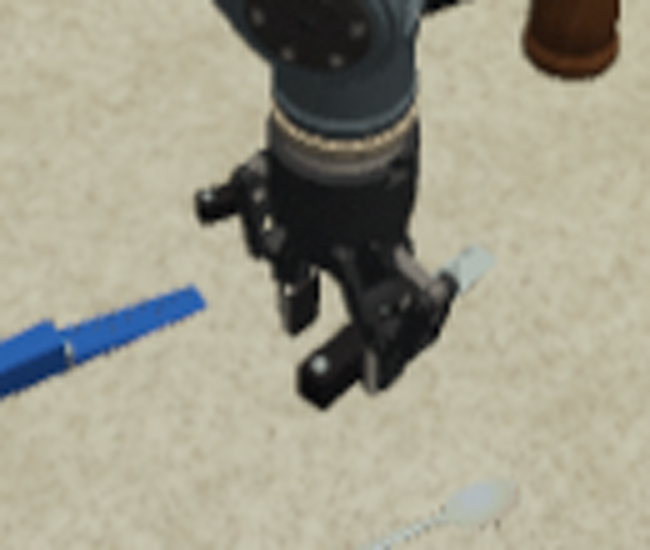

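Emit:
step_arm(
  commands=[
    [0.003,-0.002,0.0055,0.006],
    [0.003,-0.002,0.0055,0.006],
    [0.003,-0.002,0.0055,0.006],
  ],
)

```text
t: 3.08
tcp_pos: [0.4663, -0.3269, 0.0071]
tool_rot: [0.415, 0.573, -0.416, 0.572]
force: [-0.4, 0.1, -0.9]
finger_gap: 0.585
```

```bash
python3 -c "
from h import *
go(.465,-.325,.005,.316)
"
```

```text
row [ 0.0021 -0.0006 -0.0022] -0.0005 | t 3.08 tcp [ 0.4663 -0.3269  0.0071] yaw 0.3155 F [-0.36  0.06 -0.88] gap 0.05
```

Emit:
step_arm(
  commands=[
    [0.003,-0.0006,0,0],
    [0.003,-0.0006,0,0],
    [0.003,-0.0006,0,0],
  ],
)

```text
t: 3.33
tcp_pos: [0.4657, -0.3273, 0.0044]
tool_rot: [0.415, 0.573, -0.416, 0.572]
force: [0.0, 0.5, -0.3]
finger_gap: 0.589
```

Emit:
step_arm(
  commands=[
    [0,0,0,0],
    [0,0,0,0],
    [0,0,0,0],
    [0,0,0,0],
    [0,0,0,0],
    [0,0,0,0],
  ],
  jaw=0.0,
  grip_force=60,
)

```text
t: 3.83
tcp_pos: [0.4655, -0.327, 0.0047]
tool_rot: [0.415, 0.573, -0.416, 0.572]
force: [-0.3, 0.9, 4.7]
finger_gap: 0.221
```

```bash
python3 -c "
from h import *
for i in range(3):
    go(.465,-.325,.1,0);im=optics.snapshot('scene')[:,:,::-1]
cv2.imwrite('pics/s3.png',cv2.resize(im[240:350,230:360],None,fx=5,fy=5,interpolation=2))
"
```

```text
row [-0.0953 -0.0001 -0.0021] 0.3154 | t 3.83 tcp [ 0.4655 -0.327   0.0047] yaw 0.3154 F [-0.3   0.85  4.7 ] gap 0.0189
row [-0.0953 -0.0001 -0.0021] 0.3154 | t 3.88 tcp [ 0.4655 -0.327   0.0047] yaw 0.3154 F [-1.12  1.73  5.4 ] gap 0.0191
row [-0.0953 -0.0001 -0.0022] 0.3154 | t 3.93 tcp [ 0.4655 -0.327   0.0047] yaw 0.3154 F [-1.45  2.14  5.08] gap 0.0188
```

View pics/s3.png

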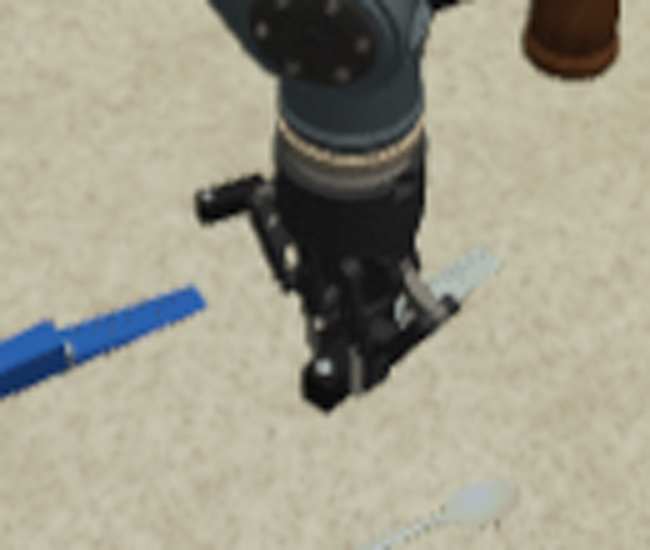

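```bash
python3 -c "
from h import *
s=telemetry.sense()
t=onz('scene',up(496,258,5,230,240),.002);print(t)
d=t-s['tcp_pos'];a=.3154
print('along',d[0]*np.cos(a)+d[1]*np.sin(a),'left',-d[0]*np.sin(a)+d[1]*np.cos(a))
d=np.array([.5745,-.2893])-s['tcp_pos'][:2]
print('orig tip along',d[0]*np.cos(a)+d[1]*np.sin(a),'left',-d[0]*np.sin(a)+d[1]*np.cos(a))
"
```

```text
[ 0.57722525 -0.29469385  0.002     ]
along 0.11618222286154058 left -0.003940287960927762
orig tip along 0.11526456237965438 left 0.002032862415043281
```

Emit:
step_arm(
  commands=[
    [-0.03,0,0,0],
    [-0.07,0,0,0],
    [-0.11,0,0,0],
    [-0.15,0,0,0],
    [-0.19,0,0,0],
    [-0.19,0,0,0],
    [-0.19,0,0,0],
  ],
)

```text
t: 4.57
tcp_pos: [0.4672, -0.3283, 0.197]
tool_rot: [0.414, 0.571, -0.416, 0.574]
force: [-0.3, 0.3, -1.5]
finger_gap: 0.221
```

```bash
python3 -c "
from h import *
go(.46,.137,.2,-.02)
im=optics.snapshot('scene')[:,:,::-1];cv2.imwrite('pics/s4.png',cv2.resize(im[160:300,220:380],None,fx=4.5,fy=4,interpolation=2))
"
```

```text
row [-0.0053  0.1375 -0.4445] 0.3355 | t 4.57 tcp [ 0.4672 -0.3283  0.197 ] yaw 0.3155 F [-0.34  0.26 -1.53] gap 0.0189
```

View pics/s4.png

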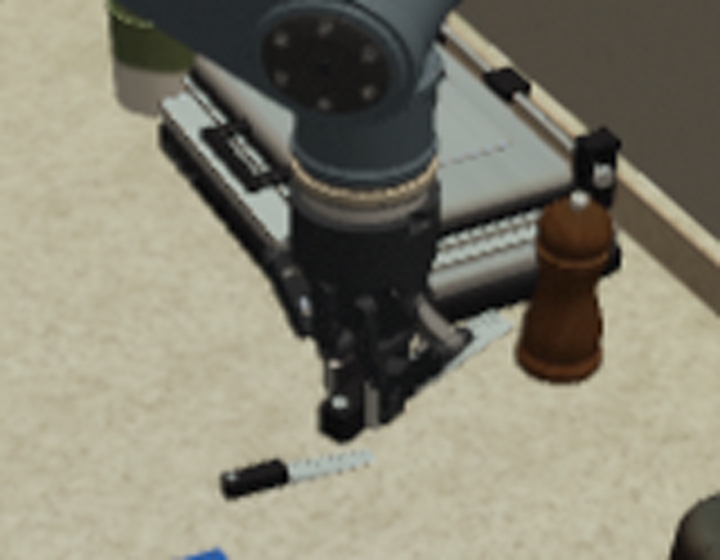

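The gauge is held level, with its blade visible at crop (480,340), and it is clear of the mill. Carrying it to the left corner.

Emit:
step_arm(
  commands=[
    [-0.005,0.12,-0.444,0.335],
    [-0.005,0.12,-0.444,0.335],
    [-0.005,0.12,-0.444,0.335],
    [-0.005,0.12,-0.444,0.335],
    [-0.005,0.12,-0.444,0.335],
    [-0.005,0.12,-0.444,0.335],
    [-0.005,0.12,-0.444,0.335],
    [-0.005,0.12,-0.444,0.335],
  ],
)

```text
t: 5.28
tcp_pos: [0.4466, 0.008, 0.1959]
tool_rot: [-0.503, -0.497, 0.507, -0.493]
force: [1.3, -0.2, -1.9]
finger_gap: 0.227
```

```bash
python3 -c "
from h import *
go(.46,.137,.2,-.02)"
```

```text
row [-0.0042  0.0108 -0.1292] -0.0004 | t 5.28 tcp [0.4466 0.008  0.1959] yaw -0.0204 F [ 1.29 -0.22 -1.9 ] gap 0.0194
```

Emit:
step_arm(
  commands=[
    [-0.004,0.011,-0.129,0],
    [-0.004,0.011,-0.129,0],
    [-0.004,0.011,-0.129,0],
    [-0.004,0.011,-0.129,0],
    [-0.004,0.011,-0.129,0],
    [-0.004,0.011,-0.129,0],
  ],
)

```text
t: 5.78
tcp_pos: [0.4588, 0.1367, 0.198]
tool_rot: [-0.502, -0.498, 0.508, -0.493]
force: [0.2, -0.1, -0.6]
finger_gap: 0.222
```

```bash
python3 -c "
from h import *
go(.46,.137,.1,-.02)
for n in ('scene','top'):
    im=optics.snapshot(n)[:,:,::-1];cv2.imwrite(f'pics/{n}5.png',im)
a=cv2.imread('pics/scene5.png')[130:250,200:340];b=cv2.imread('pics/top5.png')[150:290,200:330]
cv2.imwrite('pics/c5.png',np.hstack([cv2.resize(a,(420,360),interpolation=2),cv2.resize(b,(371,400),interpolation=2)[:360]]))
"
```

```text
row [ 0.098   0.0024 -0.0004] 0.0014 | t 5.78 tcp [0.4588 0.1367 0.198 ] yaw -0.0186 F [ 0.22 -0.1  -0.62] gap 0.019
```

View pics/c5.png

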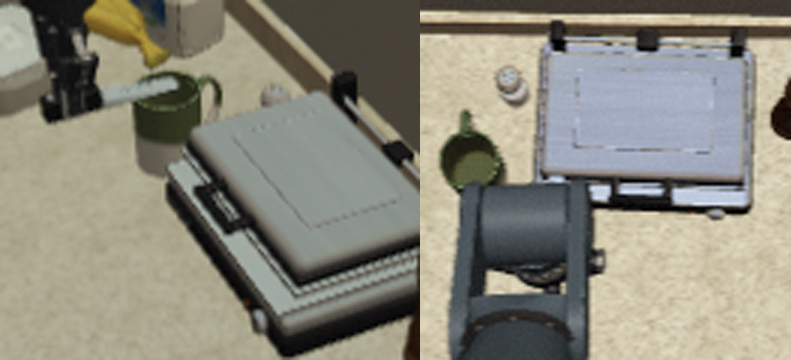

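Emit:
step_arm(
  commands=[
    [0.04,0.009,0,0.0],
    [0.08,0.009,0,0.0],
    [0.108,0.009,0,0.0],
    [0.108,0.009,0,0.0],
    [0.108,0.009,0,0.0],
  ],
)

```text
t: 6.3
tcp_pos: [0.4662, 0.1336, 0.0894]
tool_rot: [-0.502, -0.497, 0.51, -0.49]
force: [0.1, -0.4, -1.5]
finger_gap: 0.218
```

```bash
cat >> h.py <<'E'
def look(tag,box,f):
    im=optics.snapshot('scene')[:,:,::-1];cv2.imwrite(f'pics/{tag}f.png',im)
    x0,y0,x1,y1=box;cv2.imwrite(f'pics/{tag}.png',cv2.resize(im[y0:y1,x0:x1],None,fx=f,fy=f,interpolation=2))
E
python3 -c "
from h import *
go(.468,.137,.0705,-.02)
look('s6',(210,140,300,220),8)
"
```

```text
row [ 0.0189  0.002  -0.0034] -0.0047 | t 6.3 tcp [0.4662 0.1336 0.0894] yaw -0.0247 F [ 0.09 -0.37 -1.49] gap 0.0186
```

View pics/s6.png

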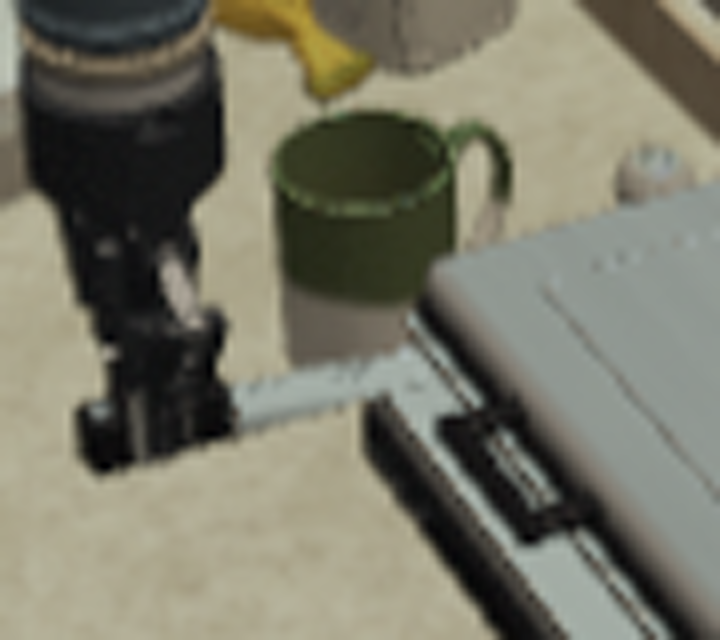

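Emit:
step_arm(
  commands=[
    [0.008,0.002,-0.0034,-0.004],
    [0.012,0.002,-0.0034,-0.004],
    [0.015,0.002,-0.0034,-0.004],
    [0.016,0.002,-0.0034,-0.004],
    [0.016,0.002,-0.0034,-0.004],
  ],
)

```text
t: 6.77
tcp_pos: [0.4697, 0.1375, 0.0751]
tool_rot: [-0.502, -0.497, 0.508, -0.493]
force: [-0.9, -0.5, -1.8]
finger_gap: 0.224
```

```bash
cat >> h.py <<'E'
def st(k=6):
    F=[];Z=[]
    for i in range(k):
        s=telemetry.sense();F.append(np.r_[s['force'],s['ft_torque']]);Z.append(s['tcp_pos'])
        if i<k-1: optics.snapshot('top')
    M=R.from_quat(s['tool_rot']).as_matrix()
    print('t',round(s['t'],2),'tcp',np.mean(Z,0).round(4),'F',np.mean(F,0).round(2),'sd',np.std(F,0).round(2)[:3],'toolx',M[:,0].round(4),'yaw',np.arctan2(M[1,1],M[0,1]).round(4))
E
python3 -c "
from h import *
st();go(.468,.137,.0705,-.02)"
```

```text
t 7.02 tcp [0.4697 0.1375 0.0751] F [-0.28  0.23 -1.05  0.01  0.01 -0.02] sd [0.47 0.53 0.5 ] toolx [-1.030e-02 -3.000e-04 -9.999e-01] yaw -0.02
row [ 0.0046 -0.0017  0.0005] 0.0 | t 7.02 tcp [0.4697 0.1375 0.0751] yaw -0.02 F [-0.55  0.87 -0.98] gap 0.0187
```

Emit:
step_arm(
  commands=[
    [0.003,-0.001,0,0],
    [0.004,-0.001,0,0],
    [0.004,-0.001,0,0],
    [0.004,-0.001,0,0],
  ],
)

```text
t: 7.35
tcp_pos: [0.4685, 0.1375, 0.071]
tool_rot: [-0.502, -0.498, 0.508, -0.492]
force: [-0.6, 0.1, 0.2]
finger_gap: 0.218
```

```bash
python3 -c "
from h import *
st()"
```

```text
t 7.6 tcp [0.4685 0.1375 0.0711] F [-0.84  0.11  0.19  0.04  0.    0.04] sd [0.31 0.41 0.26] toolx [-1.060e-02 -3.000e-04 -9.999e-01] yaw -0.0199
```

Emit:
step_arm(
  commands=[
    [0.001,0,0,0],
    [0.001,0,0,0],
    [0.001,0,0,0],
  ],
)

```text
t: 7.85
tcp_pos: [0.4685, 0.1375, 0.0702]
tool_rot: [-0.502, -0.498, 0.508, -0.492]
force: [-2.2, -0.0, 2.5]
finger_gap: 0.221
```

```bash
python3 -c "
from h import *
st();look('s7',(210,140,300,220),8)"
```

```text
t 8.1 tcp [0.4685 0.1375 0.0702] F [-1.78  0.17  2.63  0.05 -0.07  0.03] sd [0.36 0.36 0.39] toolx [-1.060e-02 -2.000e-04 -9.999e-01] yaw -0.0199
```

View pics/s7.png

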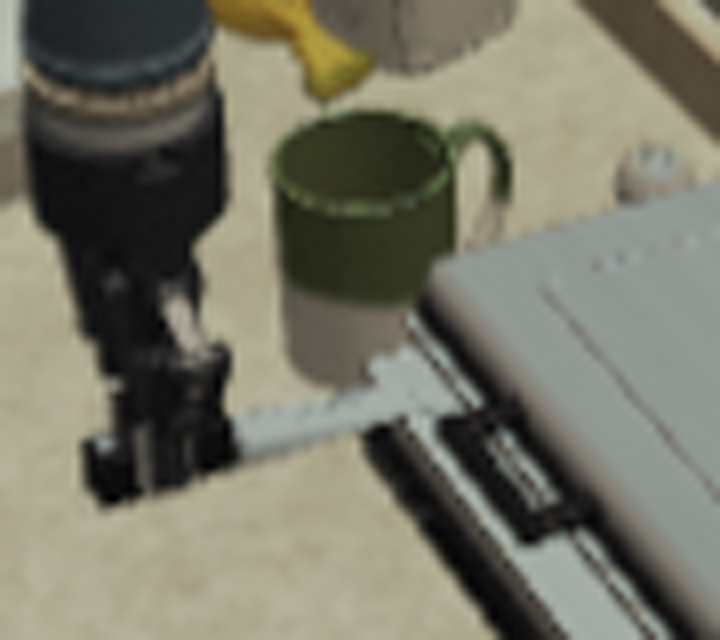

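Emit:
step_arm(
  commands=[
    [0,0.004,0,0],
    [0,0.008,0,0],
    [0,0.012,0,0],
    [0,0.016,0,0],
    [0,0.018,0,0],
    [0,0.018,0,0],
  ],
)

```text
t: 8.65
tcp_pos: [0.4875, 0.1371, 0.0701]
tool_rot: [-0.503, -0.497, 0.507, -0.493]
force: [-2.8, -1.1, 4.4]
finger_gap: 0.217
```

```bash
python3 -c "
from h import *
st()"
```

```text
t 8.9 tcp [0.4875 0.1371 0.0701] F [-1.61 -0.47  4.02 -0.02 -0.16 -0.01] sd [0.87 0.35 0.41] toolx [-8.3e-03 -2.0e-04 -1.0e+00] yaw -0.02
```

Emit:
step_arm(
  commands=[
    [0,0.001,0,0],
    [0,0.002,0,0],
    [0,0.002,0,0],
  ],
)

```text
t: 9.15
tcp_pos: [0.4885, 0.1371, 0.07]
tool_rot: [-0.502, -0.498, 0.508, -0.492]
force: [-3.7, -0.9, 5.6]
finger_gap: 0.218
```

Emit:
step_arm(
  commands=[
    [0,0.001,0,0],
    [0,0.002,0,0],
    [0,0.002,0,0],
  ],
)

```text
t: 9.4
tcp_pos: [0.4895, 0.1372, 0.0699]
tool_rot: [-0.502, -0.498, 0.508, -0.492]
force: [-3.4, 0.5, 4.6]
finger_gap: 0.22
```

Emit:
step_arm(
  commands=[
    [-0.0005,0.001,0,0],
    [-0.0005,0.002,0,0],
    [-0.0005,0.002,0,0],
  ],
)

```text
t: 9.65
tcp_pos: [0.4918, 0.1371, 0.0702]
tool_rot: [-0.502, -0.498, 0.508, -0.492]
force: [-2.4, 0.3, 2.1]
finger_gap: 0.222
```

```bash
python3 -c "
from h import *
st()"
```

```text
t 9.9 tcp [0.4918 0.1371 0.0702] F [-2.23 -0.14  1.98  0.05  0.11  0.01] sd [0.26 0.65 0.31] toolx [-1.220e-02 -2.000e-04 -9.999e-01] yaw -0.0197
```

Emit:
step_arm(
  commands=[
    [-0.0001,0.001,0,0],
    [-0.0001,0.002,0,0],
    [-0.0001,0.002,0,0],
  ],
)

```text
t: 10.15
tcp_pos: [0.4943, 0.137, 0.0703]
tool_rot: [-0.502, -0.498, 0.508, -0.492]
force: [-1.0, 0.1, 1.3]
finger_gap: 0.218
```

Emit:
step_arm(
  commands=[
    [-0.0001,0.001,0,0],
    [-0.0001,0.002,0,0],
    [-0.0001,0.002,0,0],
  ],
)

```text
t: 10.4
tcp_pos: [0.4971, 0.1369, 0.0704]
tool_rot: [-0.502, -0.498, 0.508, -0.492]
force: [-1.3, 1.2, -0.1]
finger_gap: 0.219
```

```bash
python3 -c "
from h import *
st()"
```

```text
t 10.65 tcp [0.4971 0.137  0.0704] F [-0.02  0.31  0.16 -0.   -0.04  0.02] sd [0.79 0.59 0.48] toolx [-1.000e-02 -2.000e-04 -9.999e-01] yaw -0.0199
```

Emit:
step_arm(
  commands=[
    [0.0001,0.001,0,0],
    [0.0001,0.002,0,0],
    [0.0001,0.002,0,0],
  ],
)

```text
t: 10.9
tcp_pos: [0.4988, 0.1369, 0.0703]
tool_rot: [-0.502, -0.498, 0.508, -0.492]
force: [-2.2, -0.4, 1.3]
finger_gap: 0.221
```

Emit:
step_arm(
  commands=[
    [0.0001,0.001,0,0],
    [0.0001,0.002,0,0],
    [0.0001,0.002,0,0],
  ],
)

```text
t: 11.15
tcp_pos: [0.5007, 0.1369, 0.0703]
tool_rot: [-0.502, -0.498, 0.508, -0.492]
force: [-2.3, 1.3, 2.1]
finger_gap: 0.223
```

```bash
python3 -c "
from h import *
st();look('s8',(210,140,300,220),8)"
```

```text
t 11.4 tcp [0.5007 0.1369 0.0702] F [-2.71  0.47  2.1   0.01  0.17  0.01] sd [0.47 0.45 0.38] toolx [-1.080e-02 -2.000e-04 -9.999e-01] yaw -0.0199
```

View pics/s8.png

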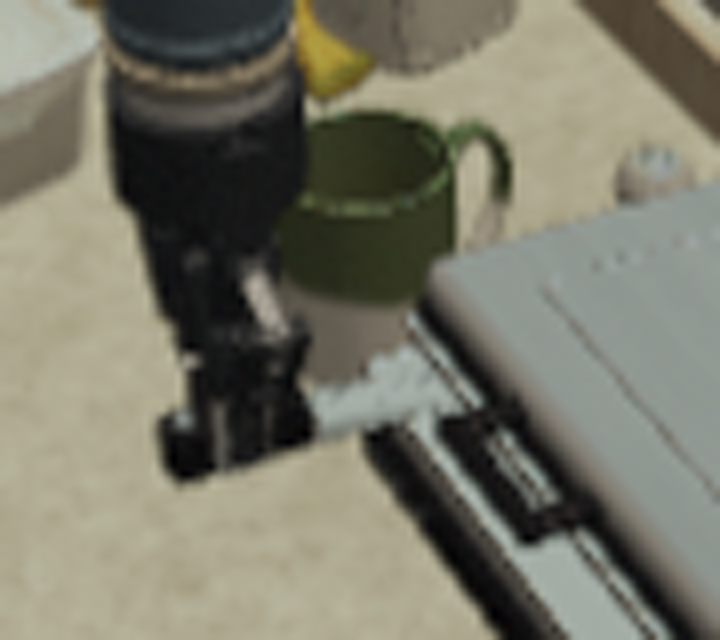

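Emit:
step_arm(
  commands=[
    [-0.0003,0.001,0,0],
    [-0.0003,0.002,0,0],
    [-0.0003,0.002,0,0],
  ],
)

```text
t: 11.7
tcp_pos: [0.503, 0.1368, 0.0704]
tool_rot: [-0.502, -0.498, 0.508, -0.492]
force: [-1.5, -0.1, 1.2]
finger_gap: 0.223
```

```bash
python3 -c "
from h import *
st()"
```

```text
t 11.95 tcp [0.503  0.1368 0.0704] F [-1.61  0.2   0.83  0.03  0.12 -0.02] sd [0.47 0.36 0.42] toolx [-1.040e-02 -2.000e-04 -9.999e-01] yaw -0.0199
```

Emit:
step_arm(
  commands=[
    [0,0.001,0,0],
    [0,0.002,0,0],
    [0,0.002,0,0],
  ],
)

```text
t: 12.2
tcp_pos: [0.5032, 0.1368, 0.0703]
tool_rot: [-0.501, -0.498, 0.509, -0.492]
force: [-4.0, -0.6, 4.2]
finger_gap: 0.22
```

```bash
python3 -c "
from h import *
st()"
```

```text
t 12.45 tcp [0.5032 0.1368 0.0704] F [-4.75  0.31  3.76  0.01  0.57 -0.01] sd [0.57 0.51 0.33] toolx [-1.390e-02 -3.000e-04 -9.999e-01] yaw -0.0197
```

Emit:
step_arm(
  commands=[
    [-0.0003,0.0005,0,0],
    [-0.0003,0.001,0,0],
    [-0.0003,0.001,0,0],
  ],
)

```text
t: 12.7
tcp_pos: [0.5036, 0.1368, 0.0706]
tool_rot: [-0.501, -0.499, 0.509, -0.491]
force: [-4.1, 0.8, 2.1]
finger_gap: 0.222
```

```bash
python3 -c "
from h import *
st()"
```

```text
t 12.95 tcp [0.5036 0.1368 0.0706] F [-4.36  0.04  2.74  0.03  0.52  0.03] sd [0.39 0.58 0.27] toolx [-1.520e-02 -4.000e-04 -9.999e-01] yaw -0.0197
```

```bash
python3 -c "
from h import *
look('s9',(210,140,300,220),8)"
```

```text
(no output)
```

View pics/s9.png

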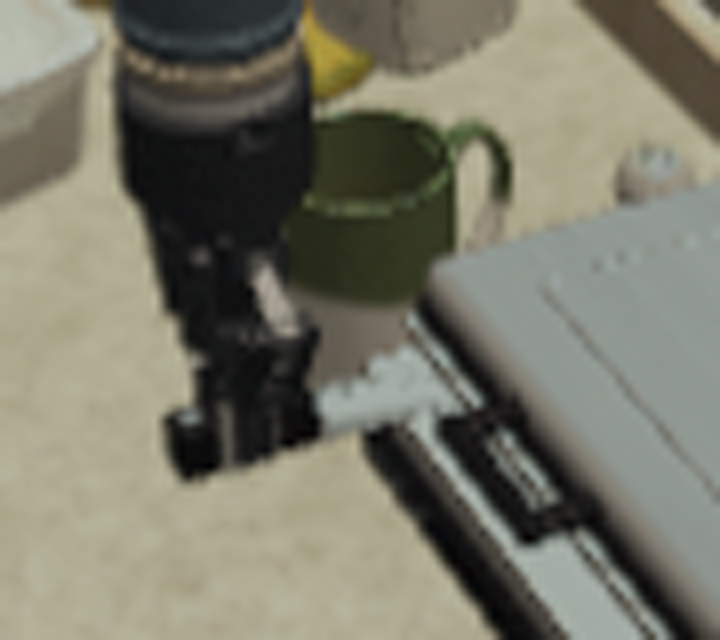

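Emit:
step_arm(
  commands=[
    [0,0.0002,0,0],
    [0,0.0002,0,0],
    [0,0.0002,0,0],
    [0,0.0002,0,0],
    [0,0.0002,0,0],
    [0,0.0002,0,0],
    [0,0.0002,0,0],
    [0,0.0002,0,0],
  ],
)

```text
t: 13.67
tcp_pos: [0.5036, 0.1368, 0.0706]
tool_rot: [-0.501, -0.499, 0.509, -0.491]
force: [-5.3, 0.6, 2.5]
finger_gap: 0.222
```

```bash
python3 -c "
from h import *
st()"
```

```text
t 13.92 tcp [0.5036 0.1368 0.0706] F [-5.15  0.6   2.77  0.02  0.58  0.01] sd [0.43 0.68 0.49] toolx [-1.570e-02 -4.000e-04 -9.999e-01] yaw -0.0197
```

Snug at the left: two forward nudges moved the gauge less than 0.5 mm, Fx is about -5 N, and the top plate looks unchanged in the view. It has been held about 1.7 s. Now drawing it straight out.

Emit:
step_arm(
  commands=[
    [0,-0.005,0,0],
    [0,-0.015,0,0],
    [0,-0.03,0,0],
    [0,-0.045,0,0],
    [0,-0.06,0,0],
    [0,-0.07,0,0],
    [0,-0.07,0,0],
    [0,-0.07,0,0],
  ],
)

```text
t: 14.58
tcp_pos: [0.4342, 0.1383, 0.0718]
tool_rot: [-0.501, -0.498, 0.508, -0.492]
force: [0.7, -0.3, -0.9]
finger_gap: 0.223
```

```bash
python3 -c "
from h import *
st(3);look('s10',(210,140,330,250),5);go(.433,-.073,.1,-.02)"
```

```text
t 14.68 tcp [0.435  0.1382 0.0718] F [ 0.26 -0.17 -1.19 -0.    0.02  0.02] sd [0.6  0.11 0.23] toolx [-1.250e-02 -2.000e-04 -9.999e-01] yaw -0.0198
row [-0.0281  0.0014  0.2112] 0.0001 | t 14.73 tcp [0.4355 0.1382 0.0718] yaw -0.0199 F [-0.16  0.92 -0.63] gap 0.019
```

View pics/s10.png

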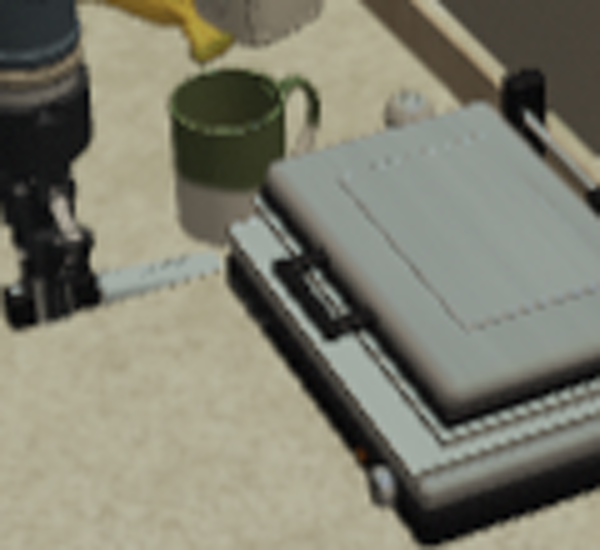

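```bash
python3 -c "
from h import *
s=telemetry.sense()
for u in((218,265),(217,258),(214,272)): 
  t=onz('scene',up(*u,5,210,140),.068);print(t-s['tcp_pos'])
a=cv2.imread('pics/scene0.png');b=cv2.imread('pics/s10f.png')
d=cv2.absdiff(a,b).max(2)[150:250,262:355];print(d.mean(),(d>25).sum())
go(.425,-.071,.1,-.02)"
```

```text
[ 0.11428836 -0.00903719 -0.0037991 ]
[ 0.11685794 -0.00204652 -0.0037991 ]
[ 0.10892718 -0.01444558 -0.0037991 ]
3.0123655913978493 14
row [-0.028  -0.0067  0.2094] 0.0001 | t 14.73 tcp [0.4355 0.1382 0.0718] yaw -0.0199 F [-0.16  0.92 -0.63] gap 0.019
```

Emit:
step_arm(
  commands=[
    [-0.028,-0.008,0.02,0],
    [-0.03,-0.008,0.05,0],
    [-0.03,-0.008,0.09,0],
    [-0.03,-0.009,0.13,0],
    [-0.03,-0.009,0.17,0],
    [-0.03,-0.009,0.209,0],
    [-0.03,-0.009,0.209,0],
    [-0.03,-0.009,0.209,0],
  ],
)

```text
t: 15.4
tcp_pos: [0.4243, -0.0737, 0.1021]
tool_rot: [-0.503, -0.496, 0.509, -0.491]
force: [-0.5, -0.2, -1.5]
finger_gap: 0.22
```

```bash
python3 -c "
from h import *
st(2);go(.46,-.071,.09,-.02)"
```

```text
t 15.45 tcp [ 0.4238 -0.0728  0.1021] F [-0.4  -0.18 -1.68  0.03  0.05  0.04] sd [0.1  0.01 0.18] toolx [-1.210e-02 -3.000e-04 -9.999e-01] yaw -0.0231
row [ 0.0115  0.0368 -0.0017] -0.0031 | t 15.45 tcp [ 0.4233 -0.0718  0.102 ] yaw -0.0231 F [-0.29 -0.16 -1.86] gap 0.0184
```

Emit:
step_arm(
  commands=[
    [0.012,0.02,-0.003,-0.003],
    [0.012,0.035,-0.0047,-0.003],
    [0.012,0.037,-0.0047,-0.003],
    [0.012,0.037,-0.0047,-0.003],
  ],
)

```text
t: 15.78
tcp_pos: [0.4609, -0.0667, 0.0894]
tool_rot: [-0.501, -0.499, 0.507, -0.493]
force: [-0.7, 0.6, -1.2]
finger_gap: 0.221
```

```bash
python3 -c "
from h import *
st(2);go(.465,-.068,.0725,-.02);look('s11',(240,160,340,260),6)"
```

```text
t 15.83 tcp [ 0.4603 -0.0666  0.0894] F [-0.74  0.23 -1.3   0.01  0.05 -0.01] sd [0.   0.37 0.12] toolx [-1.350e-02  1.000e-04 -9.999e-01] yaw -0.0173
row [0.0169 0.0056 0.0014] 0.0027 | t 15.83 tcp [ 0.4596 -0.0665  0.0894] yaw -0.0173 F [-0.73 -0.14 -1.42] gap 0.0187
```

View pics/s11.png

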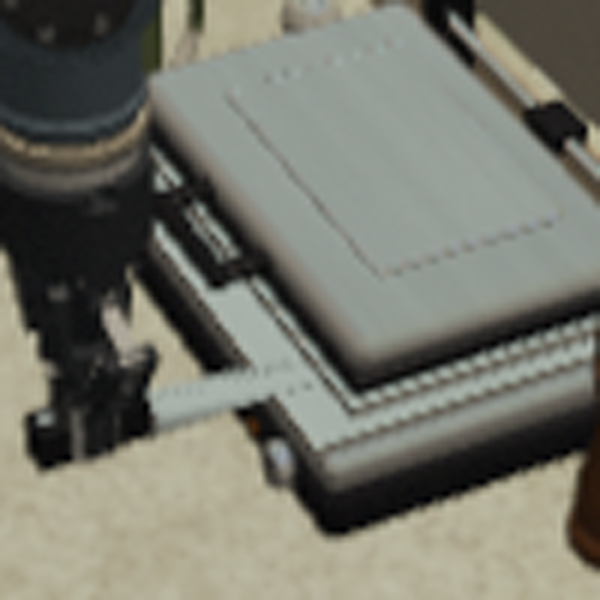

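The view shows the blade over the right-hand ledge (crop (280,380)), clear of the dial and the handle. Lowering.

Emit:
step_arm(
  commands=[
    [0.008,0.004,0.001,0.0027],
    [0.013,0.0056,0.0014,0.0027],
    [0.017,0.0056,0.0014,0.0027],
    [0.017,0.0056,0.0014,0.0027],
  ],
)

```text
t: 16.22
tcp_pos: [0.4635, -0.0678, 0.0714]
tool_rot: [-0.501, -0.499, 0.509, -0.49]
force: [-0.1, 0.8, -2.1]
finger_gap: 0.218
```

```bash
python3 -c "
from h import *
st()"
```

```text
t 16.47 tcp [ 0.4639 -0.068   0.072 ] F [ 0.03  0.25 -1.6  -0.01  0.02 -0.  ] sd [0.59 0.71 0.26] toolx [-1.410e-02  4.000e-04 -9.999e-01] yaw -0.0208
```

Emit:
step_arm(
  commands=[
    [0.001,0.0,0,0],
    [0.0015,0.0,0,0],
    [0.0015,0,0,0],
  ],
)

```text
t: 16.72
tcp_pos: [0.4643, -0.0682, 0.071]
tool_rot: [-0.502, -0.498, 0.509, -0.491]
force: [-0.2, 0.3, -0.6]
finger_gap: 0.216
```

```bash
python3 -c "
from h import *
st()"
```

```text
t 16.97 tcp [ 0.4643 -0.0682  0.071 ] F [-0.07 -0.04 -1.13 -0.    0.03  0.01] sd [0.6  0.21 0.52] toolx [-1.400e-02  3.000e-04 -9.999e-01] yaw -0.0208
```

Emit:
step_arm(
  commands=[
    [0.0005,0.0,0,0],
    [0.0008,0.0,0,0],
    [0.0008,0,0,0],
  ],
)

```text
t: 17.22
tcp_pos: [0.4643, -0.0682, 0.0703]
tool_rot: [-0.502, -0.498, 0.509, -0.491]
force: [0.1, -0.6, 1.5]
finger_gap: 0.22
```

```bash
python3 -c "
from h import *
st()"
```

```text
t 17.47 tcp [ 0.4643 -0.0682  0.0703] F [-0.96 -0.08  1.06 -0.01 -0.06 -0.01] sd [0.61 0.33 0.47] toolx [-1.390e-02  3.000e-04 -9.999e-01] yaw -0.0208
```

Emit:
step_arm(
  commands=[
    [0,0.004,0,0],
    [-0.0001,0.008,0,0],
    [-0.0002,0.012,0,0],
    [-0.0002,0.016,0,0],
    [-0.0003,0.018,0,0],
    [-0.0003,0.018,0,0],
  ],
)

```text
t: 17.97
tcp_pos: [0.4836, -0.0688, 0.0704]
tool_rot: [-0.502, -0.498, 0.508, -0.492]
force: [-0.2, 0.8, 1.0]
finger_gap: 0.218
```

```bash
python3 -c "
from h import *
st()"
```

```text
t 18.22 tcp [ 0.4835 -0.0688  0.0704] F [ 0.77  0.5   0.34  0.04 -0.26  0.04] sd [0.49 0.56 0.5 ] toolx [-1.210e-02 -3.000e-04 -9.999e-01] yaw -0.0209
```

Emit:
step_arm(
  commands=[
    [0,0.001,0,0],
    [0,0.002,0,0],
    [0,0.002,0,0],
  ],
)

```text
t: 18.47
tcp_pos: [0.4843, -0.0686, 0.0703]
tool_rot: [-0.502, -0.498, 0.509, -0.491]
force: [-2.8, -0.0, 3.3]
finger_gap: 0.217
```

```bash
python3 -c "
from h import *
st(4)"
```

```text
t 18.62 tcp [ 0.4843 -0.0686  0.0703] F [-2.71  0.18  2.21  0.02  0.17  0.01] sd [0.07 0.42 0.85] toolx [-1.340e-02  1.000e-04 -9.999e-01] yaw -0.0209
```

Emit:
step_arm(
  commands=[
    [0,0.001,0,0],
    [0,0.002,0,0],
    [0,0.002,0,0],
  ],
)

```text
t: 18.87
tcp_pos: [0.4866, -0.0687, 0.0704]
tool_rot: [-0.502, -0.498, 0.508, -0.491]
force: [-2.5, 0.2, 1.8]
finger_gap: 0.218
```

```bash
python3 -c "
from h import *
st(4)"
```

```text
t 19.02 tcp [ 0.4866 -0.0687  0.0703] F [-2.22  0.36  2.07  0.05  0.14  0.03] sd [0.32 0.15 0.28] toolx [-1.320e-02  1.000e-04 -9.999e-01] yaw -0.0208
```

Emit:
step_arm(
  commands=[
    [-0.0001,0.001,0,0],
    [-0.0001,0.002,0,0],
    [-0.0001,0.002,0,0],
  ],
)

```text
t: 19.27
tcp_pos: [0.4891, -0.0688, 0.0704]
tool_rot: [-0.502, -0.498, 0.508, -0.492]
force: [-0.7, 0.3, 1.5]
finger_gap: 0.221
```

```bash
python3 -c "
from h import *
st(4)"
```

```text
t 19.42 tcp [ 0.4891 -0.0688  0.0704] F [-0.85  0.58  1.3   0.03  0.03 -0.  ] sd [0.32 0.21 0.49] toolx [-1.230e-02 -1.000e-04 -9.999e-01] yaw -0.0208
```

Emit:
step_arm(
  commands=[
    [-0.0001,0.001,0,0],
    [-0.0001,0.002,0,0],
    [-0.0001,0.002,0,0],
  ],
)

```text
t: 19.67
tcp_pos: [0.4915, -0.069, 0.0704]
tool_rot: [-0.502, -0.498, 0.508, -0.492]
force: [-1.2, 0.1, 0.5]
finger_gap: 0.222
```

```bash
python3 -c "
from h import *
st(4)"
```

```text
t 19.82 tcp [ 0.4915 -0.0689  0.0704] F [-0.65  0.09  0.24  0.04  0.01  0.01] sd [0.33 0.16 0.52] toolx [-1.150e-02 -3.000e-04 -9.999e-01] yaw -0.0209
```

Emit:
step_arm(
  commands=[
    [0,0.001,0,0],
    [0,0.002,0,0],
    [0,0.002,0,0],
  ],
)

```text
t: 20.07
tcp_pos: [0.4936, -0.069, 0.0704]
tool_rot: [-0.502, -0.497, 0.508, -0.492]
force: [-0.8, -0.3, 0.6]
finger_gap: 0.224
```

```bash
python3 -c "
from h import *
st(4)"
```

```text
t 20.22 tcp [ 0.4936 -0.069   0.0704] F [-0.7   0.44  0.79  0.04  0.09  0.03] sd [0.32 0.51 0.37] toolx [-1.120e-02 -4.000e-04 -9.999e-01] yaw -0.0209
```

Emit:
step_arm(
  commands=[
    [0,0.001,0,0],
    [0,0.002,0,0],
    [0,0.002,0,0],
  ],
)

```text
t: 20.47
tcp_pos: [0.4959, -0.0691, 0.0704]
tool_rot: [-0.502, -0.497, 0.508, -0.492]
force: [-0.7, 1.4, 0.7]
finger_gap: 0.212
```

```bash
python3 -c "
from h import *
st(4)"
```

```text
t 20.62 tcp [ 0.4958 -0.0691  0.0704] F [-0.77  0.49  0.98  0.04  0.03  0.02] sd [0.13 0.61 0.54] toolx [-1.080e-02 -5.000e-04 -9.999e-01] yaw -0.0209
```

Emit:
step_arm(
  commands=[
    [0,0.001,0,0],
    [0,0.002,0,0],
    [0,0.002,0,0],
  ],
)

```text
t: 20.87
tcp_pos: [0.4981, -0.0691, 0.0704]
tool_rot: [-0.502, -0.497, 0.508, -0.492]
force: [-0.9, -0.2, 0.3]
finger_gap: 0.22
```

```bash
python3 -c "
from h import *
st(4)"
```

```text
t 21.02 tcp [ 0.4981 -0.0692  0.0704] F [-1.2  -0.27  0.48  0.03  0.06  0.01] sd [0.69 0.21 0.34] toolx [-1.030e-02 -6.000e-04 -9.999e-01] yaw -0.0209
```

Emit:
step_arm(
  commands=[
    [0,0.001,0,0],
    [0,0.002,0,0],
    [0,0.002,0,0],
  ],
)

```text
t: 21.27
tcp_pos: [0.5003, -0.0693, 0.0704]
tool_rot: [-0.502, -0.497, 0.508, -0.492]
force: [-1.0, 0.0, 0.3]
finger_gap: 0.222
```

```bash
python3 -c "
from h import *
st(4)"
```

```text
t 21.42 tcp [ 0.5003 -0.0692  0.0704] F [-0.92 -0.31  0.92  0.04  0.06 -0.01] sd [0.22 0.25 0.68] toolx [-9.8e-03 -7.0e-04 -1.0e+00] yaw -0.0209
```

Emit:
step_arm(
  commands=[
    [0,0.001,0,0],
    [0,0.002,0,0],
    [0,0.002,0,0],
  ],
)

```text
t: 21.67
tcp_pos: [0.5025, -0.0693, 0.0704]
tool_rot: [-0.503, -0.497, 0.508, -0.493]
force: [-1.1, 1.3, 0.1]
finger_gap: 0.22
```

```bash
python3 -c "
from h import *
st(4)"
```

```text
t 21.82 tcp [ 0.5025 -0.0693  0.0703] F [-0.93  0.89  0.91  0.08  0.11  0.  ] sd [0.39 0.55 0.48] toolx [-9.4e-03 -8.0e-04 -1.0e+00] yaw -0.0209
```

Emit:
step_arm(
  commands=[
    [0,0.001,0,0],
    [0,0.002,0,0],
    [0,0.002,0,0],
  ],
)

```text
t: 22.07
tcp_pos: [0.5047, -0.0694, 0.0703]
tool_rot: [-0.503, -0.497, 0.508, -0.493]
force: [-1.0, 0.4, 0.9]
finger_gap: 0.219
```

```bash
python3 -c "
from h import *
st(4)"
```

```text
t 22.22 tcp [ 0.5047 -0.0694  0.0703] F [-0.93  0.41  1.05  0.03  0.07  0.03] sd [0.14 0.45 0.26] toolx [-9.e-03 -9.e-04 -1.e+00] yaw -0.021
```

Emit:
step_arm(
  commands=[
    [0,0.001,0,0],
    [0,0.002,0,0],
    [0,0.002,0,0],
  ],
)

```text
t: 22.47
tcp_pos: [0.5069, -0.0694, 0.0703]
tool_rot: [-0.503, -0.497, 0.508, -0.493]
force: [-1.5, 0.6, 1.4]
finger_gap: 0.22
```

```bash
python3 -c "
from h import *
st(4)"
```

```text
t 22.62 tcp [ 0.5069 -0.0694  0.0703] F [-1.41  0.24  1.41  0.05  0.08  0.02] sd [0.3  0.3  0.06] toolx [-8.6e-03 -9.0e-04 -1.0e+00] yaw -0.021
```

Emit:
step_arm(
  commands=[
    [0,0.001,0,0],
    [0,0.002,0,0],
    [0,0.002,0,0],
  ],
)

```text
t: 22.87
tcp_pos: [0.5091, -0.0695, 0.0703]
tool_rot: [-0.503, -0.497, 0.508, -0.493]
force: [-1.1, 0.5, 1.0]
finger_gap: 0.218
```

```bash
python3 -c "
from h import *
st(4)"
```

```text
t 23.02 tcp [ 0.5091 -0.0695  0.0703] F [-1.38  0.26  1.1   0.01  0.11 -0.02] sd [0.43 0.25 0.49] toolx [-0.0081 -0.001  -1.    ] yaw -0.021
```

Emit:
step_arm(
  commands=[
    [0,0.001,0,0],
    [0,0.002,0,0],
    [0,0.002,0,0],
  ],
)

```text
t: 23.27
tcp_pos: [0.5114, -0.0696, 0.0703]
tool_rot: [-0.503, -0.496, 0.507, -0.493]
force: [-1.9, 0.2, 1.3]
finger_gap: 0.221
```

```bash
python3 -c "
from h import *
st(4);look('s12',(240,160,340,260),6)"
```

```text
t 23.42 tcp [ 0.5113 -0.0696  0.0703] F [-1.35  0.13  1.23  0.04  0.17 -0.02] sd [0.61 0.2  0.07] toolx [-0.0077 -0.0011 -1.    ] yaw -0.021
```

View pics/s12.png

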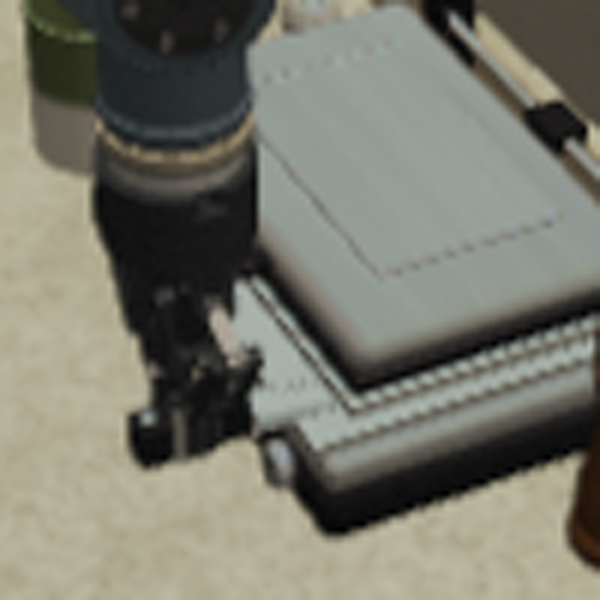

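Emit:
step_arm(
  commands=[
    [0,0.001,0,0],
    [0,0.002,0,0],
    [0,0.002,0,0],
  ],
)

```text
t: 23.72
tcp_pos: [0.5134, -0.0697, 0.0703]
tool_rot: [-0.503, -0.496, 0.507, -0.493]
force: [-2.1, 0.8, 1.7]
finger_gap: 0.22
```

```bash
python3 -c "
from h import *
st(4)"
```

```text
t 23.87 tcp [ 0.5134 -0.0696  0.0703] F [-1.63  0.05  1.41  0.02  0.19  0.  ] sd [0.37 0.47 0.53] toolx [-0.0076 -0.0011 -1.    ] yaw -0.021
```

Emit:
step_arm(
  commands=[
    [0,0.001,0,0],
    [0,0.0015,0,0],
    [0,0.0015,0,0],
  ],
)

```text
t: 24.12
tcp_pos: [0.5141, -0.0695, 0.0703]
tool_rot: [-0.503, -0.497, 0.508, -0.493]
force: [-5.0, -0.5, 3.6]
finger_gap: 0.216
```

```bash
python3 -c "
from h import *
st(4)"
```

```text
t 24.27 tcp [ 0.5141 -0.0695  0.0702] F [-5.16 -0.81  4.27 -0.08  0.61 -0.06] sd [0.44 0.54 0.39] toolx [-9.2e-03 -8.0e-04 -1.0e+00] yaw -0.0209
```

Same signature as at the left: Fx jumped from -1.6 to -5.2 N and the wrist moment rose to 0.6 N m. I'll hold and check that it stays, with the vertical preload slightly relieved.

Emit:
step_arm(
  commands=[
    [-0.0002,0.0004,0,0],
    [-0.0002,0.0004,0,0],
    [-0.0002,0.0004,0,0],
    [-0.0002,0.0004,0,0],
  ],
)

```text
t: 24.6
tcp_pos: [0.5145, -0.0695, 0.0703]
tool_rot: [-0.503, -0.497, 0.508, -0.493]
force: [-2.6, -0.8, 2.6]
finger_gap: 0.221
```

```bash
python3 -c "
from h import *
st(6);look('s13',(240,160,340,260),6)
a=cv2.imread('pics/s11f.png');b=cv2.imread('pics/s13f.png');z=cv2.imread('pics/scene0.png')
for r in (a,z):
    d=cv2.absdiff(r,b).max(2)[165:240,295:355];print(d.mean(),(d>25).sum())
# sub-pixel shift of top plate region
for sl in ((slice(165,205),slice(300,345)),(slice(205,240),slice(296,312))):
    f=lambda i:cv2.cvtColor(i,6)[sl].astype(np.float32);print(cv2.phaseCorrelate(f(z),f(b)),cv2.phaseCorrelate(f(a),f(b)))"
```

```text
t 24.85 tcp [ 0.5145 -0.0695  0.0704] F [-3.67 -0.33  2.46 -0.06  0.47 -0.01] sd [0.56 0.85 0.38] toolx [-9.3e-03 -7.0e-04 -1.0e+00] yaw -0.0209
1.0266666666666666 2
6.092444444444444 17
((0.4813528053449687, -0.02772929652021361), 0.9984323475095961) ((0.48218674967905883, -0.023356359152259643), 1.0080048999521467)
((0.06020152538371715, -0.010368705649046461), 1.0014988076873124) ((0.042620585187307825, -0.0104603830573744), 1.003954206386374)
```

View pics/s13.png

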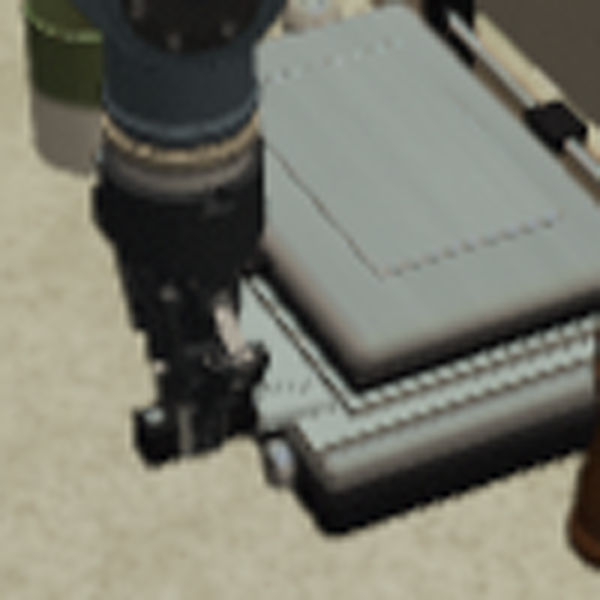

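Emit:
step_arm(
  commands=[
    [0,0.0006,0,0],
    [0,0.0008,0,0],
    [0,0.0008,0,0],
    [0,0.0008,0,0],
  ],
)

```text
t: 25.23
tcp_pos: [0.5147, -0.0695, 0.0704]
tool_rot: [-0.502, -0.497, 0.508, -0.492]
force: [-5.1, -0.3, 3.9]
finger_gap: 0.222
```

```bash
python3 -c "
from h import *
st(6)"
```

```text
t 25.48 tcp [ 0.5147 -0.0694  0.0704] F [-4.87 -1.13  3.7  -0.13  0.65 -0.04] sd [0.42 0.53 0.53] toolx [-1.050e-02 -5.000e-04 -9.999e-01] yaw -0.0208
```

Emit:
step_arm(
  commands=[
    [0,0.0002,0,0],
    [0,0.0002,0,0],
    [0,0.0002,0,0],
    [0,0.0002,0,0],
    [0,0.0002,0,0],
    [0,0.0002,0,0],
    [0,0.0002,0,0],
    [0,0.0002,0,0],
  ],
)

```text
t: 26.15
tcp_pos: [0.5147, -0.0695, 0.0704]
tool_rot: [-0.502, -0.497, 0.508, -0.492]
force: [-5.2, -1.3, 3.2]
finger_gap: 0.223
```

```bash
python3 -c "
from h import *
from station import manip
st(6);z=cv2.imread('pics/scene0.png');look('s14',(0,0,560,420),1);b=cv2.imread('pics/s14f.png')
d=cv2.absdiff(z,b).max(2)[175:240,298:355];print(d.mean(),(d>25).sum())
print(manip.sign_off())"
```

```text
t 26.4 tcp [ 0.5147 -0.0694  0.0704] F [-4.92 -1.02  3.4  -0.13  0.64 -0.03] sd [0.61 0.46 0.39] toolx [-1.100e-02 -5.000e-04 -9.999e-01] yaw -0.0208
6.062078272604588 16
the job is handed in; nothing more can be done
None
```

View pics/s14.png

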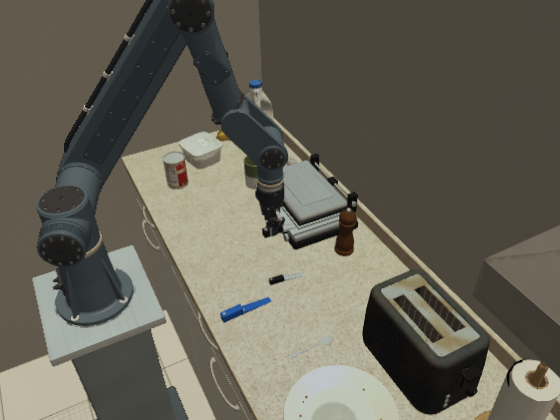

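The top plate does not hang level: the right front gap is about 2 mm larger than the left. The gauge is still held snug at the right corner for you to read, and the job was handed in at about 26 s of the 72 s allowed.

| Corner | Blade in past the mouth | Gap there | Push at snug |
|---|---|---|---|
| Left front | about 25 mm | about 5.6 mm | about 5 N |
| Right front | about 41 mm | about 7.7 mm | about 5 N |

These gaps come from the arm position and the cameras, good to a few millimetres of insertion (under 0.5 mm of gap), so your own reading is the better one.

I used the larger black-gripped gauge. At the left corner I held it snug for about 1.7 s, then drew it straight out past the ledge before moving to the right.

**Last checks:**
- **Snug:** at the right the push rose from about 1.5 N to 5 N, and 0.8 mm more of commanded travel moved the gauge only 0.2 mm. It then stayed still for over a second.
- **Top plate:** the cover area I compared in the scene picture looks unchanged from the start. One sub-pixel check on the cover face did show a shift of about 0.5 pixel. It is an unreliable check because the arm covered part of that area, and the front corner showed only 0.05 pixel. A very small lift could not be seen at this resolution.
- **Placement:** at the left the blade was probably about 5 mm to the right of the mouth point, because it sits slightly off-centre in the grip. I corrected for that at the right.
- **Other things:** those visible in the final view stand where they were, but the salt shaker is hidden behind the arm.

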